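# Kit the parts for two power-supply builds

## Task

Make up two kits from the parts standing on the bench, each part upright on the floor of a pocket of its own (any pocket of the right tray). The tray with three pockets gets the finned heatsink, the ring-shaped choke and the largest of the three capacitors; the tray with two pockets gets the transformer and the smallest capacitor. Leave the middle-sized capacitor, the blue housing and the screwdriver where they are.

Things in the scene. Friction and masses are not known exactly. Their poses are not given: they have to be found in the camera images.
- tray_three: black plastic kit tray with three pockets in a row, 228 x 76 mm, 14 mm high; pockets 60 mm square, 10 mm deep, 76 mm apart; floor 4 mm, wall tops 14 mm above the bench; outer walls 8, dividers 16 mm thick. Fixed. Origin: centre of its underside, on the bench top (z = 0); x along its length, y across, z up; pocket centres at x = -76, 0 and +76 mm, y = 0.
- tray_two: black plastic kit tray with two pockets in a row, 152 x 76 mm, 14 mm high; pockets 60 mm square, 10 mm deep, 76 mm apart; floor 4 mm, wall tops 14 mm above the bench; outer walls 8, dividers 16 mm thick. Fixed. Origin: centre of its underside, on the bench top (z = 0); x along its length, y across, z up; pocket centres at x = -38 and +38 mm, y = 0.
- heatsink: bare aluminium finned heatsink, 40 mm (x) by 36 mm (y), 50 mm tall: a 6 mm back plate at -y with five upright fins running to +y. Stands upright on the bench. Origin: centre of its underside; z up. The outer fins' flat sides, at x = +-20 mm, are good to grip (40 mm wide).
- choke: toroid choke: a ring wound with copper wire, standing on edge on a black plastic foot; ring 40 mm across and 20 mm thick (along y), its centre 26 mm up, top 46 mm; foot 40 mm (x) by 26 mm (y), 6 mm thick. Stands upright on the bench. Origin: centre of its underside; z up. Grip the ring's two flat sides, along y (20 mm wide).
- transformer: small mains transformer: dark steel core 40 mm (x) by 20 mm (y), 46 mm tall, on a 40 x 34 x 4 mm black foot, with a pale taped winding bulging to 34 mm in y between 7 and 37 mm up. Stands upright on the bench. Origin: centre of its underside; z up. Grip the core's flat ends, along x (40 mm wide).
- cap_small: the smallest of three can-type electrolytic capacitors: upright round can in a dark grey sleeve with a bright aluminium top, 28 mm in diameter, 45 mm tall. Stands upright on the bench. Origin: centre of its underside; z up along the can. Grip it anywhere round the can.
- cap_large: the largest of three can-type electrolytic capacitors: upright round can in a dark grey sleeve with a bright aluminium top, 42 mm in diameter, 72 mm tall. Stands upright on the bench. Origin: centre of its underside; z up along the can. Grip it anywhere round the can.
- cap_medium: the middle-sized of three can-type electrolytic capacitors: upright round can in a dark grey sleeve with a bright aluminium top, 35 mm in diameter, 57 mm tall. Stands upright on the bench. Origin: centre of its underside; z up along the can. Grip it anywhere round the can. Not needed: stays where it is.
- housing: blue sheet-metal U-shaped housing, 100 mm (x) by 120 mm (y), 85 mm tall, open at the top, on the bench beyond the work. Origin: centre of its underside. Leave alone.
- screwdriver: screwdriver lying on the black foam mat (4 mm thick) beyond the work. Origin: centre of its underside; x along the tool. Leave alone.
Not all that is in view belongs to the job. What is shaped like the choke but red is not meant. What is shaped like the transformer but purple is not meant.

How it is judged:
At the end, for the whole second after the job is handed in: All five kit parts in separate pockets of their trays: within 5 mm of the pocket floor, 21 mm of its centre along and across, over 40 mm apart, tilt under 0.15 rad, at rest. Middle capacitor upright, within 25 mm of its start; housing and screwdriver within 30 mm ((x of heatsink in the frame of tray_three between -0.097 and -0.055 m or x of heatsink in the frame of tray_three between -0.021 and 0.021 m or x of heatsink in the frame of tray_three between 0.055 and 0.097 m) and y of heatsink in the frame of tray_three between -0.021 and 0.021 m and z of heatsink in the frame of tray_three between 0 and 0.009 m and angle between each of heatsink, choke, cap_large, transformer, cap_small, cap_medium's own z axis and vertical below 0.15 rad and linear speed of each of heatsink, choke, cap_large, transformer, cap_small, cap_medium below 0.02 m/s and angular speed of each of heatsink, choke, cap_large, transformer, cap_small below 0.2 rad/s and (x of choke in the frame of tray_three between -0.097 and -0.055 m or x of choke in the frame of tray_three between -0.021 and 0.021 m or x of choke in the frame of tray_three between 0.055 and 0.097 m) and y of choke in the frame of tray_three between -0.021 and 0.021 m and z of choke in the frame of tray_three between 0 and 0.009 m and (x of cap_large in the frame of tray_three between -0.097 and -0.055 m or x of cap_large in the frame of tray_three between -0.021 and 0.021 m or x of cap_large in the frame of tray_three between 0.055 and 0.097 m) and y of cap_large in the frame of tray_three between -0.021 and 0.021 m and z of cap_large in the frame of tray_three between 0 and 0.009 m and (x of transformer in the frame of tray_two between -0.059 and -0.017 m or x of transformer in the frame of tray_two between 0.017 and 0.059 m) and y of transformer in the frame of tray_two between -0.021 and 0.021 m and z of transformer in the frame of tray_two between 0 and 0.009 m and (x of cap_small in the frame of tray_two between -0.059 and -0.017 m or x of cap_small in the frame of tray_two between 0.017 and 0.059 m) and y of cap_small in the frame of tray_two between -0.021 and 0.021 m and z of cap_small in the frame of tray_two between 0 and 0.009 m and horizontal distance between heatsink and choke above 0.04 m and horizontal distance between each of heatsink, choke and cap_large above 0.04 m and horizontal distance between transformer and cap_small above 0.04 m and distance of cap_medium from where it was at the start of the episode below 0.025 m and distance of each of housing, screwdriver from where it was at the start of the episode below 0.03 m); the robot touches nothing.
It fails at once if the middle-sized capacitor is moved more than 25 mm or knocked over (distance of cap_medium from where it was at the start of the episode above 0.025 m or angle between cap_medium's own z axis and vertical above 0.5 rad).
It fails at once if the housing or the screwdriver is moved more than 30 mm (distance of any of housing, screwdriver from where it was at the start of the episode above 0.03 m).
It also fails if it takes over 144 s, if anything falls off the work surface, if the arm or the gripper's body presses on something with over 40 N, if the wrist force passes 120 N, or if a joint passes its speed limit or range.

## Robot

A 7-joint arm with a two-finger parallel gripper is mounted at the origin on the work surface. World frame = base frame: x ahead of the robot, y to its left, z up, the work surface at z = 0. Lengths are in m, angles in rad, forces in N, time in s.
With the tool pointing down it reaches from about 0.4 to 0.85 m from the base axis. Payload 10.4 kg.
Tool frame: the origin (TCP) lies midway between the tips of the shut fingers; the grasp point (between the pads) lies 19 mm behind it; z points along the fingers, y is the line along which they close (so a half turn about z gives the same grasp; the last joint's range is limited). The gripper opens to 87 mm and grips with 3 to 60 N. Pads are 19 mm wide; open, the fingers measure 117 mm over their backs; the gripper's body (75 mm by 190 mm) begins 51 mm behind the grasp point.
Start: joints at [-1.149, 0.332, -0.065, 1.46, 0.022, 1.35, -0.088], TCP at [0.269, 0.564, 0.223] pointing down, gripper open.
Joint ranges: [-2.6, 2.6], [-0.5, 2.12], [-1.47, 1.34], [0.16, 2.42], [-1.27, 4.41], [0.06, 2.06], [-2.6, 2.6]. Speed limits (rad/s): [2.22, 2.22, 2.79, 2.79, 3.14, 3.14, 3.14].

## Interface

Orientations are given as a unit quaternion [x, y, z, w].
In Python, from bench import sensors, eyes, order gives the robot as it stands.
- The arm moves only by the tool arm_command, never from a script. Its argument "steps" is a list of rows, each an object with "rot": the turn, a rotation vector about the world's x, y, z in degrees, a list of three; "slide": the shift along the world's x, y, z in m, a list of three; "grip": the opening, from 0 (shut) to 1 (fully open). A call has exactly 8 rows; each row shifts and turns the commanded pose from where the row before left it; what a row does not reach is not made up. A row lasts 1/8 s, in which the tool goes at most 62.5 mm and 10.7 degrees, less where a joint would pass 70% of its speed; a pose out of reach is approached as far as the arm can. A call with a gripper value outside its range is refused whole. The fingers move at their own pace and stop on an object; "newtons" is the grip in N (left out, the last holds). Time passes only in rows, so rows that do not move let the fingers close, or fill a call up. It gives the time, the measured TCP pose, the force, the opening and the grip force at its end, in the units of the state.
- sensors.read_state(): the state, without advancing time (a new reading comes with each control period).
- eyes.camera(name): name is "side" or "top"; returns a dict with "pixels" (384x512x3 uint8, red, green, blue), "intrinsics" (3x3 intrinsics, pixels), "k1" (the pictures are not rectified: a ray, as slopes to the right and down, at radius r is drawn at 1 + k1 r^2 times it, then the intrinsics apply), "pose" (4x4, takes a point from camera to world coordinates). Camera axes: x right, y down, z forward; pixel columns grow to the right and rows downward; lengths in m; the calibration is good to about 2 mm. A picture is of the moment at which its call begins. There is no depth.
- order.close_job(): hands the job in; it is judged then, once.
Trained networks look in a picture, given as the dict that the camera call returned (one of the last four; its "shot" number tells which), for a name from the list of things; names that differ only in an ending like _2 or _b are one class to them, and where a whole thing is asked for, a point or a joint stands for the part that bears it (a point fixed in the world has none). Each returns a list of dicts, best first, with "conf" (0 to 1); they miss things now and then, are a little off and sometimes report something else, mostly with a low value. They report only what shows in the picture. A call takes as long as a camera call. They do not tell look-alikes from the thing itself.
- eyes.look_for(name, picture): "bbox" ([left, top, right, bottom] in pixels, round what is visible of it).
The state is a dict: "time": time; "joint_positions": joint angles; "joint_vel": joint speeds; "joint_torque": joint torques, N m; "ee_pos": TCP position; "eef_rot": TCP orientation; "ft_force": force on the tool from outside, world axes, zero at the start; "torque": the same for the moment, N m; "width": finger opening in m; "grip_force": force on a finger pad.
Only numpy, scipy, OpenCV 4.12 (cv2) and the standard library are available. Lean on these libraries where they do the work, as an engineer would, in place of code of your own. Each camera call takes 0.05 s, during which the arm holds its last target. There are 200 camera calls.

## Working session

There is one attempt and no reset: what is moved stays moved. The work goes in short steps, Python scripts to look and compute and a tool call to move; the robot and the scene stay as the last step left them, time stands still between calls to the robot, and variables do not carry over. Pictures are saved under pics/ and viewed, at most 14 in all, crops included, and the job is handed in when it is done.

Besides the shell and the picture viewer there is one more tool, called after "Emit:" in YAML: its name, and indented under it one key for each argument. arm_command: Moves the arm, as the interface text tells. Its arguments: {"type":"object","properties":{"steps":{"type":"array","items":{"type":"object","properties":{"rot":{"type":"array","items":{"type":"number"}},"slide":{"type":"array","items":{"type":"number"}},"grip":{"type":"number"}}}},"newtons":{"type":"number"}},"required":["steps"]}

```bash
mkdir -p pics
cat > h.py <<'E'
import numpy as np, cv2
from bench import sensors, eyes, order
def ray(c,u,v):
    K=np.array(c["intrinsics"]);k=c["k1"]
    d=np.array([(u-K[0,2])/K[0,0],(v-K[1,2])/K[1,1]]);s=d.copy()
    for _ in range(20): s=d/(1+k*(s@s))
    P=np.array(c["pose"]);return P[:3,3],P[:3,:3]@np.array([s[0],s[1],1])
def onz(c,u,v,z):
    o,d=ray(c,u,v);return o+d*(z-o[2])/d[2]
def proj(c,p):
    P=np.array(c["pose"]);K=np.array(c["intrinsics"]);q=P[:3,:3].T@(np.array(p)-P[:3,3]);s=q[:2]/q[2]
    s=s*(1+c["k1"]*(s@s));return K[0,0]*s[0]+K[0,2],K[1,1]*s[1]+K[1,2]
def save(c,n,box=None,f=1):
    im=cv2.cvtColor(np.array(c["pixels"]),cv2.COLOR_RGB2BGR)
    if box: im=im[box[1]:box[3],box[0]:box[2]]
    cv2.imwrite("pics/"+n,cv2.resize(im,None,fx=f,fy=f,interpolation=cv2.INTER_CUBIC))
E
python3 - <<'E'
from h import *
for n in("top","side"):
    c=eyes.camera(n);save(c,n+"0.png",f=1.5);print(n,np.array(c["pose"]).round(3).tolist(),np.array(c["intrinsics"]).round(1).tolist(),c["k1"])
    for o in "tray_three tray_two heatsink choke transformer cap_small cap_large cap_medium housing screwdriver".split():
        print(o,[(np.round(d["bbox"]).tolist(),round(d["conf"],2)) for d in eyes.look_for(o,c)[:4]])
print(sensors.read_state())
E
```

```text
top [[0.005, -0.99, 0.143, 0.473], [-1.0, -0.002, 0.024, -0.013], [-0.023, -0.143, -0.989, 0.836], [0.0, 0.0, 0.0, 1.0]] [[347.6, 0.0, 255.4], [0.0, 347.6, 193.7], [0.0, 0.0, 1.0]] -0.059992989671518504
tray_three [([106.0, 165.0, 148.0, 266.0], 0.76)]
tray_two [([375.0, 197.0, 415.0, 264.0], 0.85)]
heatsink [([199.0, 181.0, 219.0, 207.0], 0.67)]
choke [([248.0, 185.0, 263.0, 207.0], 0.73), ([282.0, 217.0, 294.0, 233.0], 0.56), ([190.0, 250.0, 213.0, 265.0], 0.49)]
transformer [([302.0, 182.0, 324.0, 198.0], 0.81), ([333.0, 225.0, 354.0, 243.0], 0.58), ([345.0, 174.0, 364.0, 196.0], 0.55)]
cap_small [([250.0, 241.0, 262.0, 258.0], 0.57)]
cap_large [([190.0, 248.0, 212.0, 265.0], 0.62)]
cap_medium [([283.0, 121.0, 336.0, 136.0], 0.72), ([306.0, 256.0, 326.0, 273.0], 0.57)]
housing [([156.0, 95.0, 224.0, 154.0], 0.86), ([307.0, 258.0, 323.0, 269.0], 0.7)]
screwdriver [([257.0, 120.0, 338.0, 139.0], 0.68)]
side [[0.971, -0.129, 0.2, 0.406], [-0.238, -0.514, 0.824, -0.787], [-0.003, -0.848, -0.53, 0.541], [0.0, 0.0, 0.0, 1.0]] [[442.2, 0.0, 257.4], [0.0, 442.2, 194.0], [0.0, 0.0, 1.0]] 0
[... 700 characters left out ...]
1.14860887,  0.3322076 , -0.06470984,  1.46011166,  0.02161428,
        1.34988067, -0.08851749]), 'joint_vel': array([ 9.52654342e-04,  4.53520118e-05,  8.66808905e-04, -1.04452233e-03,
       -5.57903231e-04, -8.16359689e-04, -6.92469569e-04]), 'joint_torque': array([ 2.34399049e-04, -6.23071504e+01,  2.47898611e-02, -3.90127087e+01,
       -6.12050830e-02,  3.18052992e-02,  1.38963507e-06]), 'ee_pos': array([0.26890843, 0.56421811, 0.22256523]), 'eef_rot': array([2.20565796e-01, 9.75372097e-01, 4.37285206e-05, 5.19449969e-06]), 'ft_force': array([-0.06631557,  0.0157757 , -0.38929815]), 'torque': array([0.01221994, 0.0143997 , 0.01391371]), 'grip_force': 0.0, 'width': 0.08691554128431561}
```

View pics/top0.png

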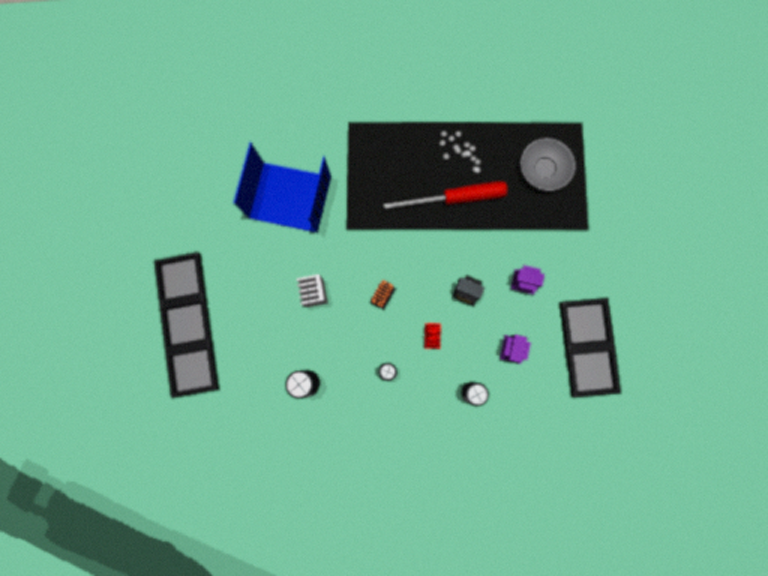

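View pics/side0.png

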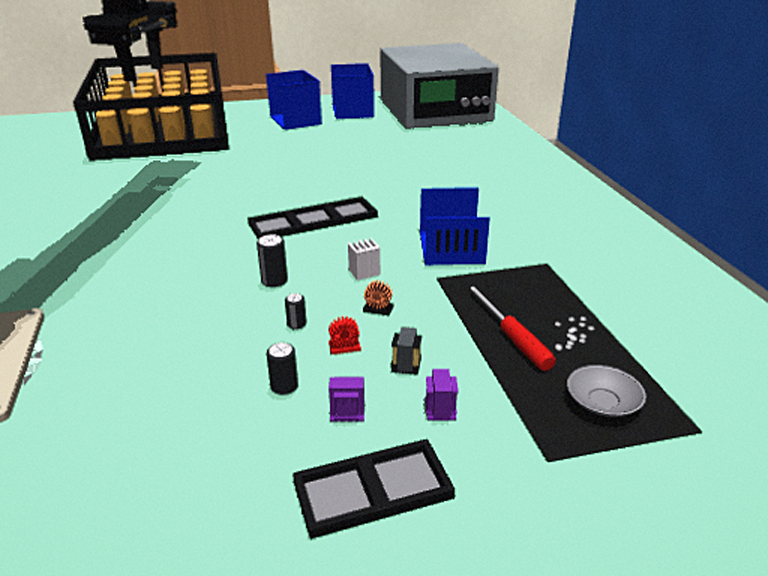

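Top view (1.5x picture): heatsink at (312,290), copper choke (382,294), dark transformer (468,290), large cap (302,384), small cap (388,372), middle cap (475,394); the look-alikes are a red choke (432,336) and purple transformers (528,280), (516,348). The copper choke and the dark transformer fit the description by colour. I'll confirm this in an enlarged crop.

Run:
```python
from h import *
c=eyes.camera("top");save(c,"crop.png",(190,170,370,275),4.4)
im=np.array(c["pixels"]).astype(int);np.save("top.npy",im)
dark=(im.max(2)<70).astype(np.uint8)
for n,b in(("three",(98,160,152,272)),("two",(368,192,420,270))):
    m=np.zeros_like(dark);m[b[1]:b[3],b[0]:b[2]]=dark[b[1]:b[3],b[0]:b[2]]
    ct=max(cv2.findContours(m,0,2)[0],key=cv2.contourArea).reshape(-1,2)
    w=np.array([onz(c,u,v,.014)[:2] for u,v in ct],np.float32)
    (x,y),(a,bb),t=cv2.minAreaRect(w*1000);print(n,x,y,a,bb,t)
# caps: bright tops
for n,(u,v),z in(("L",(201,256),.072),("S",(258.5,248),.045),("M",(317,262),.057)):
    p=im[int(v)-11:int(v)+12,int(u)-11:int(u)+12];m=(p.min(2)>135)&(p.max(2)-p.min(2)<25)
    ys,xs=np.nonzero(m);uc,vc=xs.mean()+int(u)-11,ys.mean()+int(v)-11
    print(n,uc,vc,m.sum(),onz(c,uc,vc,z).round(4))
```

```text
three 537.763916015625 324.4193115234375 224.0674591064453 76.41487121582031 10.844429016113281
two 502.8052673339844 -316.9723815917969 147.75753784179688 77.5019760131836 4.825601100921631
L 198.7951219512195 255.9560975609756 205 [0.4455 0.128  0.072 ]
S 258.1044776119403 247.2089552238806 67 [ 0.465  -0.0008  0.045 ]
M 317.88461538461536 262.62307692307695 130 [ 0.4319 -0.1327  0.057 ]
```

View pics/crop.png

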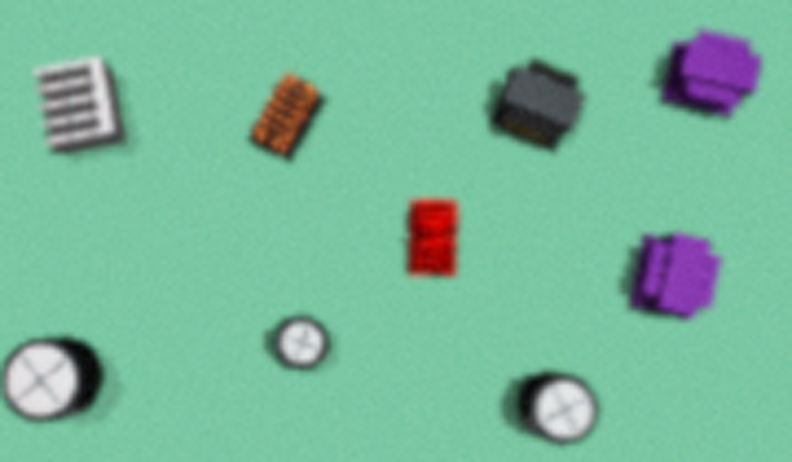

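Confirmed in the crop: the orange-copper choke at (287,116) and the dark transformer at (538,103) are the ones meant, as the red choke (432,238) and the purple transformers (712,72) and (675,275) are the look-alikes. The cans differ in size as expected: large at left, small in the middle, medium at right.

Run:
```python
from h import *
c=eyes.camera("top")
def w(p,z): return onz(c,(p[0]+.5)/4.4+190-.5,(p[1]+.5)/4.4+170-.5,z)[:2]
for n,z,a in(("hs",.05,[(35,68),(100,57),(108,143),(52,150)]),("ch",.043,[(270,147),(308,86)]),("chc",.04,[(287,116)]),("tr",.046,[(515,68),(578,92),(560,130),(497,103)])):
    W=np.array([w(p,z) for p in a]);print(n,(W*1000).round(1).tolist(),"c",W.mean(0).round(4))
    if len(a)>1: 
        d=np.diff(W,axis=0);print([(round(np.hypot(*e)*1000,1),round(np.degrees(np.arctan2(e[1],e[0])),1)) for e in d])
# contour rects for hue segmented objects
hsv=cv2.cvtColor(np.array(c["pixels"]),cv2.COLOR_RGB2HSV)
fg=((hsv[...,0]<50)|(hsv[...,0]>95)|(hsv[...,1]<50)|(hsv[...,2]<90)).astype(np.uint8)
for n,b,z in(("hs",(193,175,226,212),.05),("ch",(243,182,270,212),.044),("tr",(296,178,328,208),.03)):
    m=np.zeros_like(fg);m[b[1]:b[3],b[0]:b[2]]=fg[b[1]:b[3],b[0]:b[2]]
    ct=max(cv2.findContours(m,0,2)[0],key=cv2.contourArea).reshape(-1,2)
    W=np.array([onz(c,u,v,z)[:2] for u,v in ct],np.float32)*1000;print(n,cv2.minAreaRect(W))
c2=eyes.camera("side")
for n,p in dict(L=(.4455,.128,.072),S=(.465,-.001,.045),M=(.432,-.133,.057)).items(): print(n,proj(c2,p))
print(sensors.read_state()["time"])
save(c2,"sidecrop.png",(165,150,315,290),4.2)
```

```text
hs [[605.9, 139.3], [611.7, 105.1], [566.4, 99.9], [562.7, 129.1]] c [0.5867 0.1184]
[(np.float64(34.6), np.float64(-80.3)), (np.float64(45.6), np.float64(-173.4)), (np.float64(29.4), np.float64(97.3))]
ch [[565.3, 16.0], [597.6, -3.7]] c [0.5815 0.0061]
[(np.float64(37.8), np.float64(-31.5))]
chc [[582.1, 7.3]] c [0.5821 0.0073]
tr [[606.8, -111.9], [594.1, -144.5], [574.2, -134.7], [588.3, -102.2]] c [ 0.5908 -0.1233]
[(np.float64(35.0), np.float64(-111.2)), (np.float64(22.3), np.float64(153.9)), (np.float64(35.4), np.float64(66.5))]
hs ((586.8114013671875, 115.95880889892578), (46.570823669433594, 38.665428161621094), 11.4207181930542)
ch ((582.2791137695312, 7.212078094482422), (24.95792007446289, 40.903724670410156), 60.82896423339844)
tr ((590.2255249023438, -124.98355102539062), (41.2108154296875, 41.208534240722656), 66.39404296875)
L (np.float64(179.56129415272767), np.float64(159.58930431710226))
S (np.float64(196.04318975765068), np.float64(197.93110751724913))
M (np.float64(186.30455908801997), np.float64(232.79849729155688))
1.25
```

View pics/sidecrop.png

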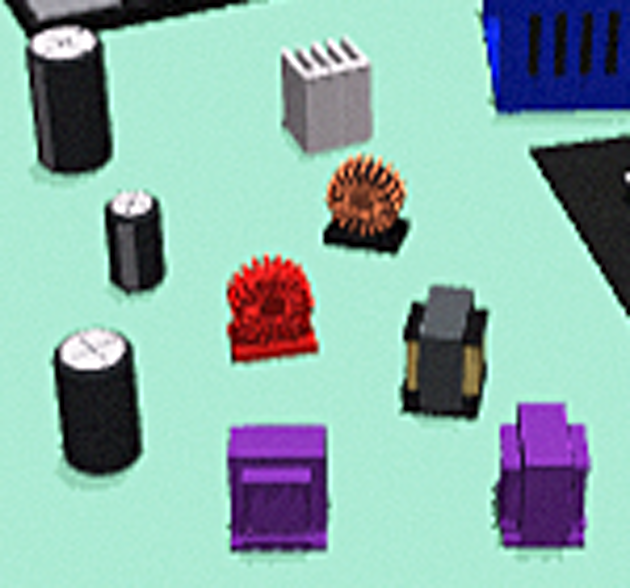

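Emit:
arm_command:
  steps:
    - {"slide": [0.022, -0.0545, -0.01], "grip": 0.8}
    - {"slide": [0.022, -0.0545, -0.01], "grip": 0.8}
    - {"slide": [0.022, -0.0545, -0.01], "grip": 0.8}
    - {"slide": [0.022, -0.0545, -0.01], "grip": 0.8}
    - {"slide": [0.022, -0.0545, -0.01], "grip": 0.8}
    - {"slide": [0.022, -0.0545, -0.01], "grip": 0.8}
    - {"slide": [0.022, -0.0545, -0.01], "grip": 0.8}
    - {"slide": [0.022, -0.0545, -0.01], "grip": 0.8}
  newtons: 25

```text
schema error: expected keys rot, slide, grip
```

Emit:
arm_command:
  steps:
    - {"rot": [0, 0, 0], "slide": [0.022, -0.0545, -0.01], "grip": 0.8}
    - {"rot": [0, 0, 0], "slide": [0.022, -0.0545, -0.01], "grip": 0.8}
    - {"rot": [0, 0, 0], "slide": [0.022, -0.0545, -0.01], "grip": 0.8}
    - {"rot": [0, 0, 0], "slide": [0.022, -0.0545, -0.01], "grip": 0.8}
    - {"rot": [0, 0, 0], "slide": [0.022, -0.0545, -0.01], "grip": 0.8}
    - {"rot": [0, 0, 0], "slide": [0.022, -0.0545, -0.01], "grip": 0.8}
    - {"rot": [0, 0, 0], "slide": [0.022, -0.0545, -0.01], "grip": 0.8}
    - {"rot": [0, 0, 0], "slide": [0.022, -0.0545, -0.01], "grip": 0.8}
  newtons: 25

```text
time: 2.25
ee_pos: [0.4455, 0.1265, 0.1427]
eef_rot: [0.22, 0.975, 0.0, 0.0]
ft_force: [0.7, 0.9, -0.1]
width: 0.0696
grip_force: 0.0
```

Emit:
arm_command:
  steps:
    - {"rot": [0, 0, 0], "slide": [0, 0.0015, -0.04], "grip": 0.8}
    - {"rot": [0, 0, 0], "slide": [0, 0, -0.04], "grip": 0.8}
    - {"rot": [0, 0, 0], "slide": [0, 0, -0.03], "grip": 0.8}
    - {"rot": [0, 0, 0], "slide": [0, 0, 0], "grip": 0.3}
    - {"rot": [0, 0, 0], "slide": [0, 0, 0], "grip": 0.3}
    - {"rot": [0, 0, 0], "slide": [0, 0, 0], "grip": 0.3}
    - {"rot": [0, 0, 0], "slide": [0, 0, 0], "grip": 0.3}
    - {"rot": [0, 0, 0], "slide": [0, 0, 0], "grip": 0.3}

```text
time: 3.25
ee_pos: [0.4456, 0.1299, 0.0337]
eef_rot: [0.221, 0.975, 0.001, 0.001]
ft_force: [-1.9, -1.4, 7.9]
width: 0.0415
grip_force: 25.0
```

Emit:
arm_command:
  steps:
    - {"rot": [0, 0, 0], "slide": [0, 0, 0.03], "grip": 0.3}
    - {"rot": [0, 0, 0], "slide": [0, 0, 0.04], "grip": 0.3}
    - {"rot": [0, 0, 0], "slide": [0.004, 0.04, 0.03], "grip": 0.3}
    - {"rot": [0, 0, 0], "slide": [0.005, 0.05, 0], "grip": 0.3}
    - {"rot": [0, 0, 0], "slide": [0.005, 0.05, 0], "grip": 0.3}
    - {"rot": [0, 0, 0], "slide": [0.0035, 0.0415, 0], "grip": 0.3}
    - {"rot": [0, 0, 0], "slide": [0, 0, 0], "grip": 0.3}
    - {"rot": [0, 0, 0], "slide": [0, 0, 0], "grip": 0.3}

```text
time: 4.25
ee_pos: [0.4624, 0.3105, 0.1325]
eef_rot: [0.221, 0.975, -0.0, -0.0]
ft_force: [0.1, -0.0, -2.3]
width: 0.0412
grip_force: 25.0
```

Run:
```python
from h import *
s=sensors.read_state();print(s["ee_pos"],s["ft_force"],s["width"])
c=eyes.camera("side");save(c,"s2.png",(140,60,290,180),4.5)
for p in((.463,.310),(.538,.324),(.612,.339)): print((np.array(proj(c,(*p,.004)))-[140,60])*4.5)
```

```text
[0.46244256 0.3104857  0.13252411] [ 0.06561129 -0.02815823 -2.28520151] 0.041241244973992536
[190.01059223 409.11358796]
[310.37420178 386.01018553]
[423.6170097  363.34952289]
```

View pics/s2.png

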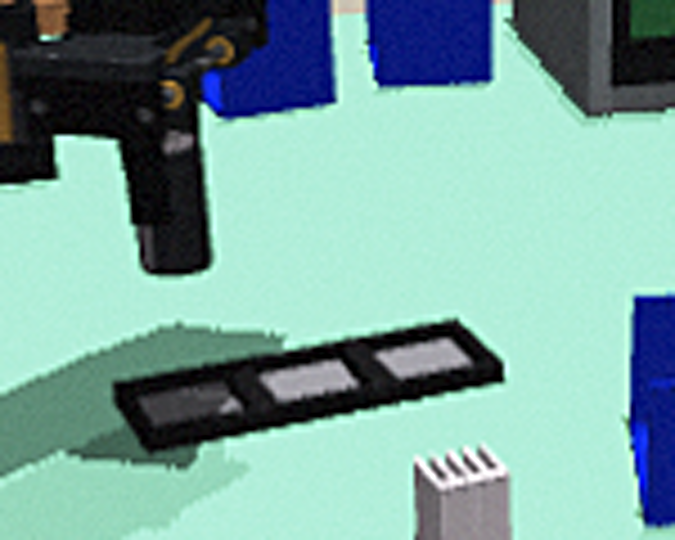

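The can is held upright above the near pocket, and the predicted pocket floors (190,409), (310,386) and (423,363) match the grey floors in the picture. Lowering now.

Emit:
arm_command:
  steps:
    - {"rot": [0, 0, 0], "slide": [0.0005, -0.0005, -0.04], "grip": 0.3}
    - {"rot": [0, 0, 0], "slide": [0, 0, -0.035], "grip": 0.3}
    - {"rot": [0, 0, 0], "slide": [0, 0, -0.014], "grip": 0.3}
    - {"rot": [0, 0, 0], "slide": [0, 0, -0.004], "grip": 0.3}
    - {"rot": [0, 0, 0], "slide": [0, 0, 0], "grip": 0.3}
    - {"rot": [0, 0, 0], "slide": [0, 0, 0], "grip": 0.65}
    - {"rot": [0, 0, 0], "slide": [0, 0, 0], "grip": 0.65}
    - {"rot": [0, 0, 0], "slide": [0, 0, 0], "grip": 0.65}

```text
time: 5.3
ee_pos: [0.4631, 0.3109, 0.04]
eef_rot: [0.221, 0.975, 0.0, 0.0]
ft_force: [0.3, -0.2, 0.3]
width: 0.0555
grip_force: 0.0
```

Emit:
arm_command:
  steps:
    - {"rot": [0, 0, 0], "slide": [0, 0, 0.05], "grip": 0.65}
    - {"rot": [0, 0, 0], "slide": [0, 0, 0.055], "grip": 0.65}
    - {"rot": [0, 0, -1], "slide": [0.02, -0.05, 0], "grip": 0.65}
    - {"rot": [0, 0, -1], "slide": [0.02, -0.05, 0], "grip": 0.65}
    - {"rot": [0, 0, -1], "slide": [0.02, -0.051, 0], "grip": 0.65}
    - {"rot": [0, 0, -1], "slide": [0.02, -0.051, 0], "grip": 0.65}
    - {"rot": [0, 0, -0.5], "slide": [0.02, -0.051, 0], "grip": 0.65}
    - {"rot": [0, 0, 0], "slide": [0.019, -0.0505, 0], "grip": 0.65}

```text
time: 6.3
ee_pos: [0.5825, 0.0056, 0.1449]
eef_rot: [0.259, 0.966, 0.0, 0.0]
ft_force: [1.6, 0.8, 0.2]
width: 0.0566
grip_force: 0.0
```

Emit:
arm_command:
  steps:
    - {"rot": [0, 0, 0], "slide": [0, 0, -0.04], "grip": 0.6}
    - {"rot": [0, 0, 0], "slide": [0, 0, -0.04], "grip": 0.6}
    - {"rot": [0, 0, 0], "slide": [0, 0, 0], "grip": 0.6}
    - {"rot": [0, 0, 0], "slide": [0, 0, 0], "grip": 0.6}
    - {"rot": [0, 0, 0], "slide": [0, 0, 0], "grip": 0.6}
    - {"rot": [0, 0, 0], "slide": [0, 0, 0], "grip": 0.6}
    - {"rot": [0, 0, 0], "slide": [0, 0, 0], "grip": 0.6}
    - {"rot": [0, 0, 0], "slide": [0, 0, 0], "grip": 0.6}

```text
time: 7.3
ee_pos: [0.582, 0.0073, 0.0648]
eef_rot: [0.259, 0.966, 0.0, 0.0]
ft_force: [0.2, 0.1, -0.6]
width: 0.052
grip_force: 0.0
```

Run:
```python
from h import *
s=sensors.read_state();print(s["ee_pos"],s["eef_rot"])
c=eyes.camera("side");save(c,"s3.png",(150,80,310,200),4.5)
```

```text
[0.58197897 0.00725852 0.06477344] [2.58666729e-01 9.65966615e-01 1.09791803e-04 1.02402964e-04]
```

View pics/s3.png

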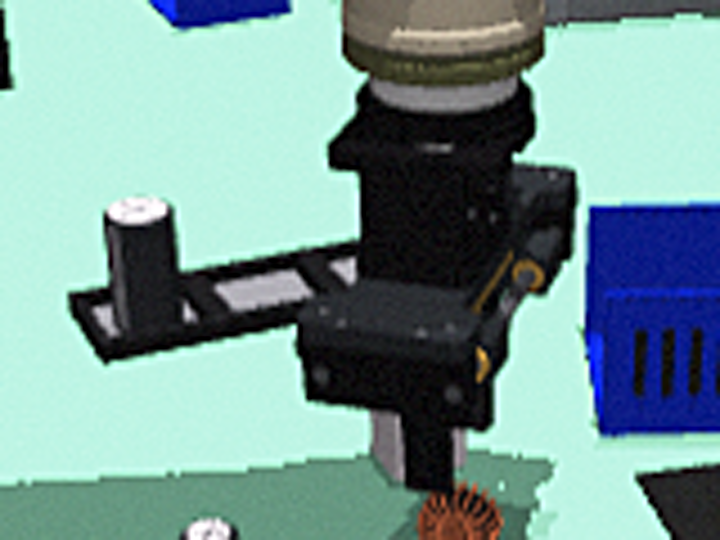

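The large can stands upright in its pocket at (140,270), and the gripper is right above the copper choke. I'll go down and grip.

Emit:
arm_command:
  steps:
    - {"rot": [0, 0, 0], "slide": [0, 0, -0.022], "grip": 0.6}
    - {"rot": [0, 0, 0], "slide": [0, 0, -0.021], "grip": 0.6}
    - {"rot": [0, 0, 0], "slide": [0, 0, 0], "grip": 0.1}
    - {"rot": [0, 0, 0], "slide": [0, 0, 0], "grip": 0.1}
    - {"rot": [0, 0, 0], "slide": [0, 0, 0], "grip": 0.1}
    - {"rot": [0, 0, 0], "slide": [0, 0, 0], "grip": 0.1}
    - {"rot": [0, 0, 0], "slide": [0, 0, 0], "grip": 0.1}
    - {"rot": [0, 0, 0], "slide": [0, 0, 0], "grip": 0.1}

```text
time: 8.35
ee_pos: [0.5825, 0.0074, 0.0222]
eef_rot: [0.259, 0.966, 0.0, 0.001]
ft_force: [-0.3, 1.6, 5.3]
width: 0.0198
grip_force: 25.0
```

Emit:
arm_command:
  steps:
    - {"rot": [0, 0, 0], "slide": [0, 0, 0.05], "grip": 0.1}
    - {"rot": [0, 0, 0], "slide": [0, 0, 0.05], "grip": 0.1}
    - {"rot": [0, 0, 0], "slide": [-0.0075, 0.053, 0], "grip": 0.1}
    - {"rot": [0, 0, 0], "slide": [-0.0075, 0.053, 0], "grip": 0.1}
    - {"rot": [0, 0, 0], "slide": [-0.0075, 0.053, 0], "grip": 0.1}
    - {"rot": [0, 0, 0], "slide": [-0.0075, 0.053, 0], "grip": 0.1}
    - {"rot": [0, 0, 0], "slide": [-0.0075, 0.053, 0], "grip": 0.1}
    - {"rot": [0, 0, 0], "slide": [-0.007, 0.0515, 0], "grip": 0.1}

```text
time: 9.35
ee_pos: [0.5367, 0.3252, 0.1213]
eef_rot: [0.259, 0.966, -0.0, -0.0]
ft_force: [1.0, -0.0, -0.2]
width: 0.0199
grip_force: 25.0
```

Emit:
arm_command:
  steps:
    - {"rot": [0, 0, 0], "slide": [0, 0, 0], "grip": 0.1}
    - {"rot": [0, 0, 0], "slide": [0, 0, -0.04], "grip": 0.1}
    - {"rot": [0, 0, 0], "slide": [0, 0, -0.035], "grip": 0.1}
    - {"rot": [0, 0, 0], "slide": [0, 0, -0.016], "grip": 0.1}
    - {"rot": [0, 0, 0], "slide": [0, 0, -0.004], "grip": 0.1}
    - {"rot": [0, 0, 0], "slide": [0, 0, 0], "grip": 0.1}
    - {"rot": [0, 0, 0], "slide": [0, 0, 0], "grip": 0.4}
    - {"rot": [0, 0, 0], "slide": [0, 0, 0], "grip": 0.4}

```text
time: 10.35
ee_pos: [0.5379, 0.3241, 0.0274]
eef_rot: [0.259, 0.966, 0.001, 0.0]
ft_force: [0.0, 0.7, 0.3]
width: 0.0312
grip_force: 0.0
```

Emit:
arm_command:
  steps:
    - {"rot": [0, 0, 0], "slide": [0, 0, 0.05], "grip": 0.4}
    - {"rot": [0, 0, 0], "slide": [0, 0, 0.05], "grip": 0.5}
    - {"rot": [0, 0, -10], "slide": [0.01, -0.042, 0], "grip": 0.75}
    - {"rot": [0, 0, -10], "slide": [0.01, -0.042, 0], "grip": 0.75}
    - {"rot": [0, 0, -10], "slide": [0.01, -0.042, 0], "grip": 0.75}
    - {"rot": [0, 0, -10], "slide": [0.01, -0.042, 0], "grip": 0.75}
    - {"rot": [0, 0, -10], "slide": [0.009, -0.038, 0], "grip": 0.75}
    - {"rot": [0, 0, 0], "slide": [0, 0, 0], "grip": 0.75}

```text
time: 11.35
ee_pos: [0.5873, 0.1136, 0.1272]
eef_rot: [0.645, 0.764, -0.0, 0.001]
ft_force: [-0.1, 0.8, 0.2]
width: 0.0654
grip_force: 0.0
```

Emit:
arm_command:
  steps:
    - {"rot": [0, 0, 0], "slide": [0, 0, -0.03], "grip": 0.75}
    - {"rot": [0, 0, 0], "slide": [0, 0, -0.03], "grip": 0.75}
    - {"rot": [0, 0, 0], "slide": [0, 0, 0], "grip": 0.75}
    - {"rot": [0, 0, 0], "slide": [0, 0, 0], "grip": 0.75}
    - {"rot": [0, 0, 0], "slide": [0, 0, 0], "grip": 0.75}
    - {"rot": [0, 0, 0], "slide": [0, 0, 0], "grip": 0.75}
    - {"rot": [0, 0, 0], "slide": [0, 0, 0], "grip": 0.75}
    - {"rot": [0, 0, 0], "slide": [0, 0, 0], "grip": 0.75}

```text
time: 12.35
ee_pos: [0.5865, 0.1178, 0.0667]
eef_rot: [0.643, 0.766, 0.0, 0.0]
ft_force: [-0.2, 0.3, 0.6]
width: 0.065
grip_force: 0.0
```

Run:
```python
from h import *
s=sensors.read_state();print(s["ee_pos"],s["eef_rot"])
c=eyes.camera("side");save(c,"s4.png",(150,70,320,200),4.5)
```

```text
[0.58647941 0.11775382 0.06673073] [6.42673666e-01 7.66140023e-01 1.46384084e-04 5.79952040e-05]
```

View pics/s4.png

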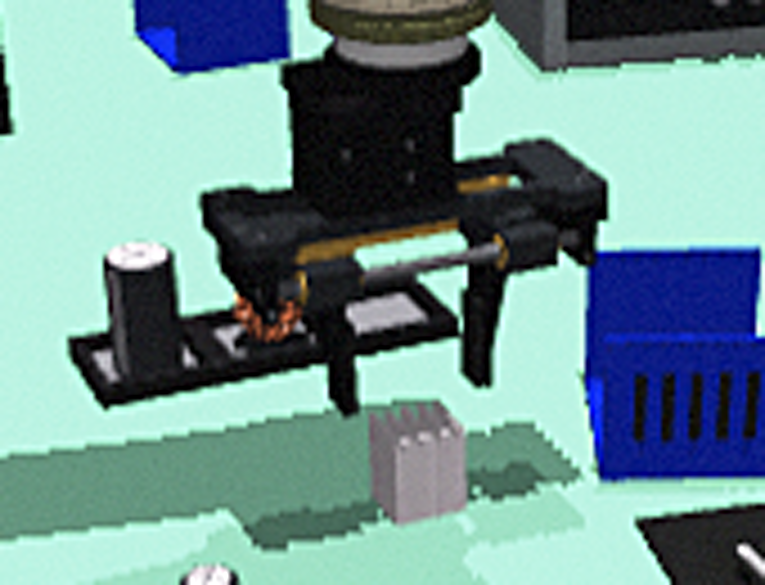

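The choke stands in the middle pocket (270,310), and the fingers (345,400) and (480,375) straddle the heatsink (418,440). Going down.

Emit:
arm_command:
  steps:
    - {"rot": [0, 0, 0], "slide": [0.0005, 0, -0.021], "grip": 0.75}
    - {"rot": [0, 0, 0], "slide": [0, 0, -0.02], "grip": 0.75}
    - {"rot": [0, 0, 0], "slide": [0, 0, 0], "grip": 0.3}
    - {"rot": [0, 0, 0], "slide": [0, 0, 0], "grip": 0.3}
    - {"rot": [0, 0, 0], "slide": [0, 0, 0], "grip": 0.3}
    - {"rot": [0, 0, 0], "slide": [0, 0, 0], "grip": 0.3}
    - {"rot": [0, 0, 0], "slide": [0, 0, 0], "grip": 0.3}
    - {"rot": [0, 0, 0], "slide": [0, 0, 0], "grip": 0.3}

```text
time: 13.4
ee_pos: [0.5876, 0.1178, 0.0263]
eef_rot: [0.643, 0.766, 0.001, 0.0]
ft_force: [1.3, -0.4, 6.0]
width: 0.0398
grip_force: 24.9
```

Emit:
arm_command:
  steps:
    - {"rot": [0, 0, 0], "slide": [0, 0, 0.05], "grip": 0.3}
    - {"rot": [0, 0, 0], "slide": [0, 0, 0.05], "grip": 0.3}
    - {"rot": [0, 0, 0], "slide": [0.005, 0.044, 0], "grip": 0.3}
    - {"rot": [0, 0, 0], "slide": [0.005, 0.044, 0], "grip": 0.3}
    - {"rot": [0, 0, 0], "slide": [0.005, 0.044, 0], "grip": 0.3}
    - {"rot": [0, 0, 0], "slide": [0.005, 0.044, 0], "grip": 0.3}
    - {"rot": [0, 0, 0], "slide": [0.005, 0.045, 0], "grip": 0.3}
    - {"rot": [0, 0, 0], "slide": [0, 0, 0], "grip": 0.3}

```text
time: 14.4
ee_pos: [0.6098, 0.3438, 0.1241]
eef_rot: [0.64, 0.768, -0.0, -0.001]
ft_force: [-0.4, 0.4, -0.8]
width: 0.0397
grip_force: 24.9
```

Emit:
arm_command:
  steps:
    - {"rot": [0, 0, 0], "slide": [0, 0, 0], "grip": 0.3}
    - {"rot": [0, 0, 0], "slide": [0, 0, -0.04], "grip": 0.3}
    - {"rot": [0, 0, 0], "slide": [0, 0, -0.035], "grip": 0.3}
    - {"rot": [0, 0, 0], "slide": [0, 0, -0.016], "grip": 0.3}
    - {"rot": [0, 0, 0], "slide": [0, 0, -0.004], "grip": 0.3}
    - {"rot": [0, 0, 0], "slide": [0, 0, 0], "grip": 0.3}
    - {"rot": [0, 0, 0], "slide": [0, 0, 0], "grip": 0.58}
    - {"rot": [0, 0, 0], "slide": [0, 0, 0], "grip": 0.58}

```text
time: 15.4
ee_pos: [0.6124, 0.3391, 0.0316]
eef_rot: [0.643, 0.766, 0.001, 0.0]
ft_force: [1.3, -0.1, 0.3]
width: 0.0486
grip_force: 0.0
```

Emit:
arm_command:
  steps:
    - {"rot": [0, 0, 0], "slide": [0, 0, 0.05], "grip": 0.58}
    - {"rot": [0, 0, 0], "slide": [0, 0, 0.055], "grip": 0.65}
    - {"rot": [0, 0, 10], "slide": [-0.003, -0.055, 0], "grip": 0.7}
    - {"rot": [0, 0, 10], "slide": [-0.003, -0.055, 0], "grip": 0.7}
    - {"rot": [0, 0, 10], "slide": [-0.003, -0.055, 0], "grip": 0.7}
    - {"rot": [0, 0, 10], "slide": [-0.003, -0.055, 0], "grip": 0.7}
    - {"rot": [0, 0, 10], "slide": [-0.003, -0.055, 0], "grip": 0.7}
    - {"rot": [0, 0, 7], "slide": [-0.003, -0.055, 0], "grip": 0.7}

```text
time: 16.4
ee_pos: [0.5939, 0.0069, 0.1364]
eef_rot: [0.197, 0.98, 0.0, 0.001]
ft_force: [0.6, -0.2, 0.3]
width: 0.061
grip_force: 0.0
```

Emit:
arm_command:
  steps:
    - {"rot": [0, 0, 0], "slide": [-0.002, -0.055, 0], "grip": 0.7}
    - {"rot": [0, 0, 0], "slide": [-0.002, -0.055, 0], "grip": 0.7}
    - {"rot": [0, 0, 0], "slide": [0, -0.023, 0], "grip": 0.7}
    - {"rot": [0, 0, 0], "slide": [0, 0, -0.04], "grip": 0.7}
    - {"rot": [0, 0, 0], "slide": [0, 0, -0.03], "grip": 0.7}
    - {"rot": [0, 0, 0], "slide": [0, 0, 0], "grip": 0.7}
    - {"rot": [0, 0, 0], "slide": [0, 0, 0], "grip": 0.7}
    - {"rot": [0, 0, 0], "slide": [0, 0, 0], "grip": 0.7}

```text
time: 17.4
ee_pos: [0.591, -0.1244, 0.0673]
eef_rot: [0.199, 0.98, 0.0, 0.001]
ft_force: [-0.0, -0.3, -0.5]
width: 0.061
grip_force: 0.0
```

Run:
```python
from h import *
s=sensors.read_state();print(s["ee_pos"],s["eef_rot"])
c=eyes.camera("side");save(c,"s5.png",(150,110,330,245),4.4)
```

```text
[ 0.59097189 -0.12441991  0.06729538] [1.99197558e-01 9.79958463e-01 2.24597218e-04 1.30134209e-03]
```

View pics/s5.png

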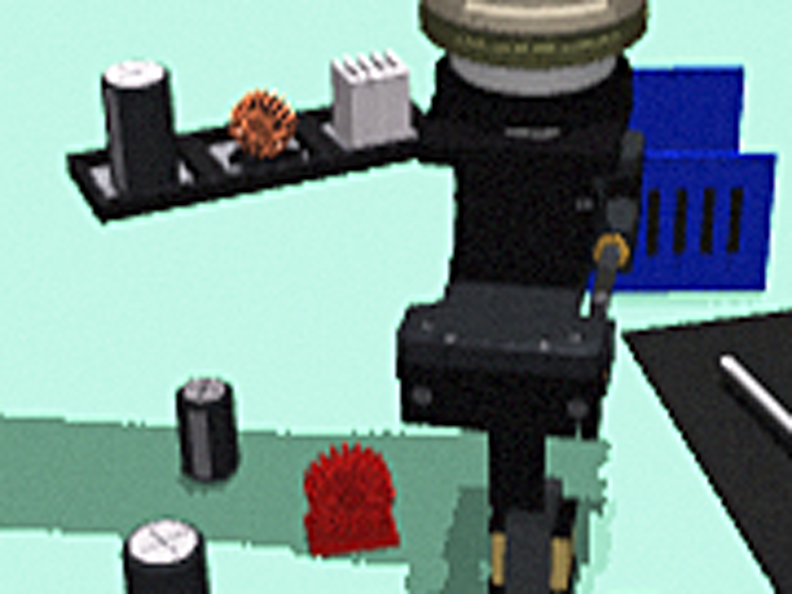

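All three parts stand in tray_three ((140,130), (265,125), (370,100)), and the gripper is over the dark transformer (530,540). Going down.

Emit:
arm_command:
  steps:
    - {"rot": [0, 0, 0], "slide": [0, 0, -0.021], "grip": 0.7}
    - {"rot": [0, 0, 0], "slide": [0, 0, -0.022], "grip": 0.7}
    - {"rot": [0, 0, 0], "slide": [0, 0, 0], "grip": 0.3}
    - {"rot": [0, 0, 0], "slide": [0, 0, 0], "grip": 0.3}
    - {"rot": [0, 0, 0], "slide": [0, 0, 0], "grip": 0.3}
    - {"rot": [0, 0, 0], "slide": [0, 0, 0], "grip": 0.3}
    - {"rot": [0, 0, 0], "slide": [0, 0, 0], "grip": 0.3}
    - {"rot": [0, 0, 0], "slide": [0, 0, 0], "grip": 0.3}

```text
time: 18.45
ee_pos: [0.5907, -0.1246, 0.0239]
eef_rot: [0.199, 0.98, 0.0, 0.001]
ft_force: [-0.9, 0.3, 6.3]
width: 0.0397
grip_force: 25.0
```

Emit:
arm_command:
  steps:
    - {"rot": [0, 0, 0], "slide": [0, 0, 0.05], "grip": 0.3}
    - {"rot": [0, 0, 0], "slide": [0, 0, 0.05], "grip": 0.3}
    - {"rot": [0, 0, 7], "slide": [-0.0125, -0.0475, 0], "grip": 0.3}
    - {"rot": [0, 0, 7], "slide": [-0.0125, -0.0475, 0], "grip": 0.3}
    - {"rot": [0, 0, 7], "slide": [-0.0125, -0.0475, 0], "grip": 0.3}
    - {"rot": [0, 0, 7], "slide": [-0.0125, -0.047, 0], "grip": 0.3}
    - {"rot": [0, 0, 0], "slide": [0, 0, 0], "grip": 0.3}
    - {"rot": [0, 0, 0], "slide": [0, 0, 0], "grip": 0.3}

```text
time: 19.45
ee_pos: [0.5401, -0.3132, 0.1225]
eef_rot: [-0.043, 0.999, 0.0, 0.0]
ft_force: [1.0, 0.9, -1.2]
width: 0.0397
grip_force: 25.0
```

Run:
```python
from h import *
c=eyes.camera("side");save(c,"s6.png",(150,200,330,375),3.4)
for p in((.465,-.320),(.541,-.314)): print((np.array(proj(c,(*p,.004)))-[150,200])*3.4)
```

```text
[250.30642681 438.05467738]
[409.2484869  396.83453214]
```

View pics/s6.png

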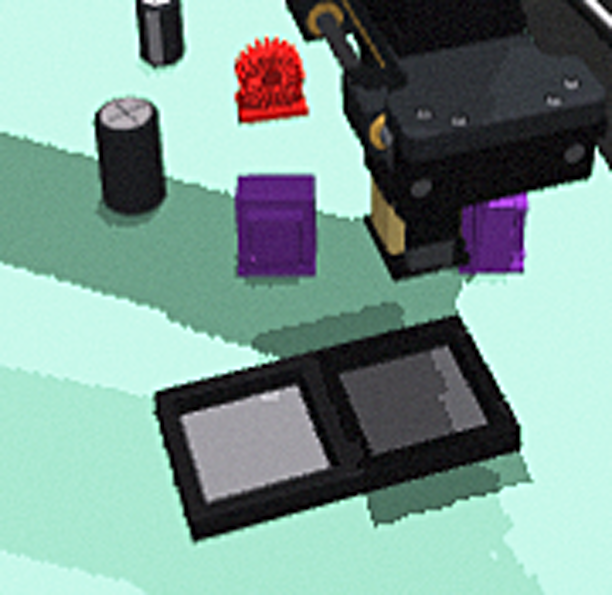

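The transformer hangs upright above tray_two, and the predicted pocket centres (250,438) and (409,397) match the floors seen at (252,442) and (411,399). Lowering.

Emit:
arm_command:
  steps:
    - {"rot": [0, 0, 0], "slide": [0.001, -0.001, -0.04], "grip": 0.3}
    - {"rot": [0, 0, 0], "slide": [0, 0, -0.035], "grip": 0.3}
    - {"rot": [0, 0, 0], "slide": [0, 0, -0.016], "grip": 0.3}
    - {"rot": [0, 0, 0], "slide": [0, 0, -0.003], "grip": 0.3}
    - {"rot": [0, 0, 0], "slide": [0, 0, 0], "grip": 0.3}
    - {"rot": [0, 0, 0], "slide": [0, 0, 0], "grip": 0.3}
    - {"rot": [0, 0, 0], "slide": [0, 0, 0], "grip": 0.58}
    - {"rot": [0, 0, 0], "slide": [0, 0, 0], "grip": 0.58}

```text
time: 20.5
ee_pos: [0.5412, -0.315, 0.0291]
eef_rot: [-0.044, 0.999, -0.0, 0.0]
ft_force: [1.1, 0.4, -0.4]
width: 0.0491
grip_force: 0.0
```

Emit:
arm_command:
  steps:
    - {"rot": [0, 0, 0], "slide": [0, 0, 0.05], "grip": 0.58}
    - {"rot": [0, 0, 0], "slide": [0, 0, 0.05], "grip": 0.58}
    - {"rot": [0, 0, 0], "slide": [-0.0125, 0.052, 0], "grip": 0.6}
    - {"rot": [0, 0, 0], "slide": [-0.0125, 0.052, 0], "grip": 0.6}
    - {"rot": [0, 0, 0], "slide": [-0.0125, 0.052, 0], "grip": 0.6}
    - {"rot": [0, 0, 0], "slide": [-0.0125, 0.052, 0], "grip": 0.6}
    - {"rot": [0, 0, 0], "slide": [-0.0125, 0.052, 0], "grip": 0.6}
    - {"rot": [0, 0, 0], "slide": [-0.0125, 0.0525, 0], "grip": 0.6}

```text
time: 21.5
ee_pos: [0.4655, -0.0007, 0.1291]
eef_rot: [-0.044, 0.999, 0.0, 0.001]
ft_force: [0.5, -0.1, 0.2]
width: 0.052
grip_force: 0.0
```

Now the small can: (0.465, -0.001), checked by both cameras.

Emit:
arm_command:
  steps:
    - {"rot": [0, 0, 0], "slide": [0, 0, -0.04], "grip": 0.6}
    - {"rot": [0, 0, 0], "slide": [0, 0, -0.04], "grip": 0.6}
    - {"rot": [0, 0, 0], "slide": [0, 0, -0.025], "grip": 0.6}
    - {"rot": [0, 0, 0], "slide": [0, 0, 0], "grip": 0.2}
    - {"rot": [0, 0, 0], "slide": [0, 0, 0], "grip": 0.2}
    - {"rot": [0, 0, 0], "slide": [0, 0, 0], "grip": 0.2}
    - {"rot": [0, 0, 0], "slide": [0, 0, 0], "grip": 0.2}
    - {"rot": [0, 0, 0], "slide": [0, 0, 0], "grip": 0.2}

```text
time: 22.5
ee_pos: [0.4669, -0.0021, 0.0246]
eef_rot: [-0.044, 0.999, 0.0, 0.001]
ft_force: [0.8, 0.7, 7.2]
width: 0.0271
grip_force: 25.0
```

Emit:
arm_command:
  steps:
    - {"rot": [0, 0, 0], "slide": [0, 0, 0.055], "grip": 0.2}
    - {"rot": [0, 0, 0], "slide": [0, 0, 0.055], "grip": 0.2}
    - {"rot": [0, 0, 0], "slide": [0, -0.053, 0], "grip": 0.2}
    - {"rot": [0, 0, 0], "slide": [0, -0.053, 0], "grip": 0.2}
    - {"rot": [0, 0, 0], "slide": [0, -0.053, 0], "grip": 0.2}
    - {"rot": [0, 0, 0], "slide": [0, -0.053, 0], "grip": 0.2}
    - {"rot": [0, 0, 0], "slide": [0, -0.053, 0], "grip": 0.2}
    - {"rot": [0, 0, 0], "slide": [-0.001, -0.053, 0], "grip": 0.2}

```text
time: 23.5
ee_pos: [0.4649, -0.3218, 0.1339]
eef_rot: [-0.044, 0.999, 0.0, 0.0]
ft_force: [0.1, 0.3, -0.2]
width: 0.0273
grip_force: 25.0
```

Emit:
arm_command:
  steps:
    - {"rot": [0, 0, 0], "slide": [0, 0, 0], "grip": 0.2}
    - {"rot": [0, 0, 0], "slide": [0, 0, -0.04], "grip": 0.2}
    - {"rot": [0, 0, 0], "slide": [0, 0, -0.04], "grip": 0.2}
    - {"rot": [0, 0, 0], "slide": [0, 0, -0.02], "grip": 0.2}
    - {"rot": [0, 0, 0], "slide": [0, 0, -0.005], "grip": 0.2}
    - {"rot": [0, 0, 0], "slide": [0, 0, 0], "grip": 0.2}
    - {"rot": [0, 0, 0], "slide": [0, 0, 0], "grip": 0.5}
    - {"rot": [0, 0, 0], "slide": [0, 0, 0], "grip": 0.5}

```text
time: 24.5
ee_pos: [0.4652, -0.3202, 0.0289]
eef_rot: [-0.044, 0.999, -0.0, 0.0]
ft_force: [0.3, 0.3, -0.5]
width: 0.0388
grip_force: 0.0
```

Emit:
arm_command:
  steps:
    - {"rot": [0, 0, 0], "slide": [0, 0, 0.05], "grip": 0.5}
    - {"rot": [0, 0, 0], "slide": [0, 0, 0.05], "grip": 0.5}
    - {"rot": [0, 0, 0], "slide": [0, 0, 0.05], "grip": 0.5}
    - {"rot": [0, 0, 0], "slide": [-0.02, 0.05, 0.05], "grip": 0.5}
    - {"rot": [0, 0, 0], "slide": [-0.02, 0.05, 0], "grip": 0.5}
    - {"rot": [0, 0, 0], "slide": [0, 0.05, 0], "grip": 0.5}
    - {"rot": [0, 0, 0], "slide": [0, 0, 0], "grip": 0.5}
    - {"rot": [0, 0, 0], "slide": [0, 0, 0], "grip": 0.5}

```text
time: 25.5
ee_pos: [0.4279, -0.1782, 0.2214]
eef_rot: [-0.044, 0.999, -0.0, 0.0]
ft_force: [1.0, -0.1, -0.2]
width: 0.043
grip_force: 0.0
```

Run:
```python
from h import *
c=eyes.camera("side");save(c,"s7.png",(130,90,390,375),2.1)
c=eyes.camera("top");save(c,"t7.png",f=1.5)
```

```text
(no output)
```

View pics/s7.png

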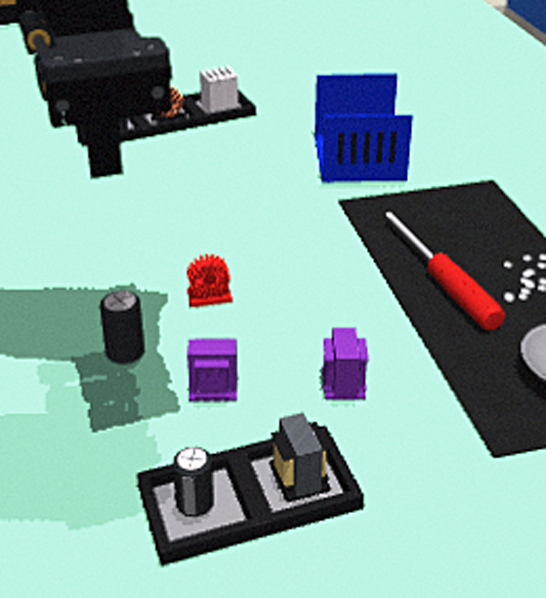

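View pics/t7.png

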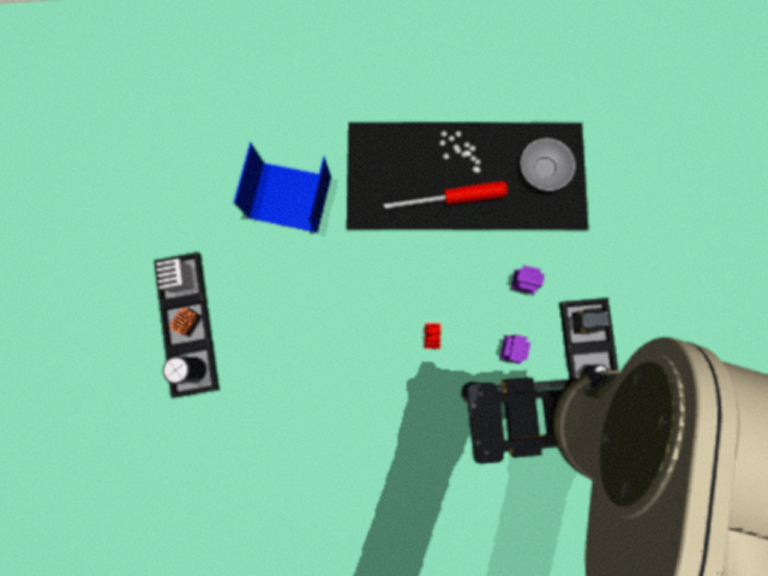

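All five parts stand upright in their own pockets. In the top view, tray_three holds the heatsink (170,273), choke (184,322) and large can (178,371). In the side view, tray_two holds the transformer (300,455) and small can (193,480). The middle can, housing and screwdriver haven't moved, and the gripper is clear.

```bash
python3 -c "
from bench import order;print(order.close_job())"
```

```text
the job is handed in; nothing more can be done
None
```

Both kits are made up and the job is handed in (no verdict was returned): the last pictures show all five parts upright in their own pockets, with the middle capacitor, housing and screwdriver where they were.

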